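# Close up the loaded leak-test box

## Robot

A 6-joint arm with a two-finger parallel gripper is mounted at the origin on the work surface. World frame = base frame: x ahead of the robot, y to its left, z up, the work surface at z = 0. Lengths are in m, angles in rad, forces in N, time in s.
With the tool pointing down it reaches from about 0.25 to 0.725 m from the base axis. Payload 4 kg.
Tool frame: the origin (TCP) lies where the fingers leave the gripper's body, on its centre line; the fingertips stand 73 mm ahead of it and the grasp point (between the pads) lies 54 mm ahead of it (bot.tip_reach is the z of the fingertips in the tool frame, in m); z points along the fingers, x is the direction in which the jaws open and shut, and the axes are right-handed (so a half turn about z gives the same grasp; the last joint's range is limited). The gripper opens to 85 mm and grips with 20 to 120 N. Pads are 22 mm wide; open, the fingers measure 114 mm over their backs; the gripper's body (76 mm by 85 mm) begins 54 mm behind the grasp point. The pads swing forward as they close: fully open they stand 13 mm farther back than shut.
Start: joints at [1.261, 0.241, 0.005, 1.335, 0, 1.571], TCP at [0.152, 0.476, 0.304] pointing down, gripper open.
Joint ranges: [-2.72, 2.72], [-1.05, 1.87], [-1.09, 1.28], [-1.99, 2.15], [-1.42, 1.44], [-3.14, 3.14]. Speed limits (rad/s): [2.79, 2.79, 3.14, 3.14, 3.14, 3.14].

## Interface

Orientations are given as a unit quaternion [x, y, z, w].
In Python, from workcell import bot, vision, job_done gives the robot as it stands.
- The arm moves only by the tool drive_tool, never from a script. Its argument "steps" is one flat list of numbers, 7 for each row, row after row: the shift along the tool's x, y, z in m, then the turn, a rotation vector about the tool's x, y, z in degrees, then the closure, from -1 (fully open) to 1 (shut). A call has 1 to 8 rows; each row shifts and turns the commanded pose from where the row before left it, along the tool's axes as they then stand; what a row does not reach is not made up. A row lasts 1/12 s, in which the tool goes at most 41.7 mm and 7.16 degrees, less where a joint would pass 70% of its speed; a pose out of reach is approached as far as the arm can. A call is refused whole if a number of a shift passes 0.0417 or a number of a turn 7.16, either way. A call with a gripper value outside its range is refused whole. The fingers move at their own pace and stop on an object; the grip force is fixed at half the most. Time passes only in rows, so rows that do not move let the fingers close. It gives the time, the measured TCP pose, the force and the opening at its end, in the units of the state.
- bot.get_obs(): the state, without advancing time (a new reading comes with each control period).
- vision.camera(name): name is "scene" or "top"; returns (picture, depth): 384x512x3 uint8, red, green, blue; 384x512 float32, m along the optical axis (not along the pixel's ray), 0 where there is no reading.
- vision.camera_model(name): a dict with "mtx" (3x3 intrinsics, pixels), "rvec" (rotation vector, rad) and "tvec" (3), from world to camera coordinates, as OpenCV has them. Camera axes: x right, y down, z forward; pixel columns grow to the right and rows downward; lengths in m; the calibration is good to about 2 mm. A picture is of the moment at which its call begins. camera_model takes no time and is no camera call.
- job_done(): hands the job in, once; it reports no verdict.
The state is a dict: "clock": time; "joint_pos": joint angles; "joint_vel": joint speeds; "tau": joint torques, N m; "eef_pos": TCP position; "tool_rot": TCP orientation; "ft_force": force on the tool from outside, world axes, zero at the start; "ft_torque": the same for the moment, N m; "grip_width": finger opening in m.
Only numpy, scipy, OpenCV 4.12 (cv2) and the standard library are available. Lean on these libraries where they do the work, as an engineer would, in place of code of your own. Each camera call takes 0.05 s, during which the arm holds its last target.

## Task

Two filter test boxes stand open; one of them has a filter lying in its pulled-out tray. With the fingertips, gently push that loaded tray fully home, then gently push the lid of the same box down until it is shut flat. Do not grasp or lift anything or touch the filters; leave the empty box's tray and lid and everything else as they are.

Things in the scene. Friction and masses are not known exactly. Their poses are not given: they have to be found in the camera images.
- box_a: grey sheet-metal leak-test box, 150 deep (x) x 140 wide (y) x 75 high, fixed to the table, open at the front and on top; this one is loaded: the filter lies in its tray. Either box may stand on the left or the right. Origin: centre of its underside, on the table. Its x points from its open front to its back, away from the robot; its yaw is up to about 16 degrees either way.
- tray_a (a joint): how far the aluminium tray of box_a is pulled out of the front, m: 0 = fully home (front panel flush with the box front), up to 0.09; it slides along the box's -x, stays where it is left, and needs about 2 N to push; a rigid hard stop at 0, where 5 to 10 N is ample.
- tray_a_front (a point): centre of the outer face of that tray's flat upright front panel (126 wide, 62 high, 8 thick, its lower edge 9 above the table, this point 40 above the table). The panel has no handle. Axes as the box's.
- lid_a (a joint): opening angle of the lid of box_a, rad: 0 = shut flat on the box; it swings up about a hinge along the top of the box's back wall, so that its free edge (towards the robot) rises; a stiff hinge that stays where it is left; pushing it down near the free edge takes about 2 to 4 N; at 0 it rests on the rigid box.
- lid_a_edge (a point): middle of the free edge of that lid, on its outer face. The lid is an aluminium frame with a clear pane, 150 from hinge to free edge, 140 wide, 8 thick. Its own x points from the free edge to the hinge, its z out of the outer (upper) face.
- lid_a_hinge (a point): middle of that lid's hinge axis, on the lid's inner face, 75 above the table, at the top of the box's back (75 mm along the box's x from its origin).
- box_b: grey sheet-metal leak-test box, 150 deep (x) x 140 wide (y) x 75 high, fixed to the table, open at the front and on top; this one is empty. Either box may stand on the left or the right. Origin: centre of its underside, on the table. Its x points from its open front to its back, away from the robot; its yaw is up to about 16 degrees either way.
- tray_b (a joint): how far the aluminium tray of box_b is pulled out of the front, m: 0 = fully home (front panel flush with the box front), up to 0.09; it slides along the box's -x, stays where it is left, and needs about 2 N to push; a rigid hard stop at 0, where 5 to 10 N is ample.
- tray_b_front (a point): centre of the outer face of that tray's flat upright front panel (126 wide, 62 high, 8 thick, its lower edge 9 above the table, this point 40 above the table). The panel has no handle. Axes as the box's.
- lid_b (a joint): opening angle of the lid of box_b, rad: 0 = shut flat on the box; it swings up about a hinge along the top of the box's back wall, so that its free edge (towards the robot) rises; a stiff hinge that stays where it is left; pushing it down near the free edge takes about 2 to 4 N; at 0 it rests on the rigid box.
- lid_b_edge (a point): middle of the free edge of that lid, on its outer face. The lid is an aluminium frame with a clear pane, 150 from hinge to free edge, 140 wide, 8 thick. Its own x points from the free edge to the hinge, its z out of the outer (upper) face.
- lid_b_hinge (a point): middle of that lid's hinge axis, on the lid's inner face, 75 above the table, at the top of the box's back (75 mm along the box's x from its origin).
- filter_center (a point): centre (half-way up) of the filter in the loaded tray: cream pleated block in a frosted plastic rim, 95 x 80 x 38 high, lying flat and loose in the tray, lower than the tray's front panel.
- jar: white jar with grey lid, 42 across, 75 high, standing between the boxes. Origin: centre of underside.
- tape: roll of brown paper tape lying flat, 60 across, 22 high, between the trays. Origin: centre of underside.
- spare_filter: a second filter, 95 x 80 x 38 high, lying on the table on the left. Origin: centre of underside.
- long_filter: a long filter, 200 x 85 x 38 high, lying on the table on the right. Origin: centre of underside.
- empty_frame: empty frosted plastic frame, 150 x 100 x 8 high, lying on the left. Origin: centre of underside.
- screwdriver: screwdriver with black handle, 180 long, lying on the right. Origin: on its underside.
- mug: white mug, 76 across, 85 high, between the boxes, near their backs. Origin: centre of underside.
- filter: the same filter; origin: centre of its underside.

How it is judged:
By the outcome, as a careful person would: the job done as asked, in the order asked, and still so for the second after the job is handed in, with the robot touching nothing.
It also fails if it takes over 54 s, if anything falls off the work surface, if the arm or the gripper's body presses on something with over 40 N, if the wrist force passes 120 N, or if a joint passes its speed limit or range.

## Working session

There is one attempt and no reset: what is moved stays moved. The work goes in short steps, Python scripts to look and compute and a tool call to move; the robot and the scene stay as the last step left them, time stands still between calls to the robot, and variables do not carry over. Pictures are saved under pics/ and viewed, and the job is handed in when it is done.

Besides the shell and the picture viewer there is one more tool, called after "Call:" by a JSON object that holds its "method" and its "body". drive_tool: Moves the arm, as the interface text tells. Its arguments: {"type":"object","properties":{"steps":{"type":"array"}},"required":["steps"]}

```bash
mkdir -p pics; ls
python3 - <<'E'
from workcell import bot, vision
import cv2,numpy as np
for n in ("scene","top"):
    p,d=vision.camera(n); cv2.imwrite(f"pics/{n}0.png",p[:,:,::-1]); np.save(f"pics/{n}0.npy",d)
    m=vision.camera_model(n); print(n,m)
print(bot.get_obs(), bot.tip_reach)
E
```

```text
pics
scene {'mtx': array([[486.32473809,   0.        , 252.4068602 ],
       [  0.        , 486.32473809, 201.84138374],
       [  0.        ,   0.        ,   1.        ]]), 'rvec': array([ 0.35178178,  2.91401995, -0.91548618]), 'tvec': array([ 0.53402774, -0.0636427 ,  1.47917682])}
top {'mtx': array([[430.98048786,   0.        , 253.47547106],
       [  0.        , 430.98048786, 187.84609076],
       [  0.        ,   0.        ,   1.        ]]), 'rvec': array([ 2.15001199, -2.18155368,  0.13101218]), 'tvec': array([1.12205556e-03, 5.45311267e-01, 1.29221730e+00])}
{'clock': 0.1, 'joint_pos': array([ 1.26098921e+00,  2.41359512e-01,  3.85343876e-03,  1.33522245e+00,
       -1.24185347e-05,  1.57081764e+00]), 'joint_vel': array([ 6.92218510e-05, -8.58865799e-04,  4.52358690e-03,  1.35500727e-03,
       -1.23693736e-03,  1.68629276e-03]), 'tau': array([ 2.34093721e-03, -3.73138011e+01,  2.53010684e+01,  1.08817482e-02,
        1.80157767e-04, -5.78778668e-06]), 'eef_pos': array([0.15230683, 0.47577867, 0.30308883]), 'tool_rot': array([ 8.07741918e-01,  5.89535461e-01, -7.76685831e-04,  5.74581655e-04]), 'ft_force': array([-0.78335625,  0.10370611,  0.29522106]), 'ft_torque': array([ 0.00110476, -0.02822396, -0.03959209]), 'grip_width': 0.0854490670556649} 0.0726
```

View pics/scene0.png

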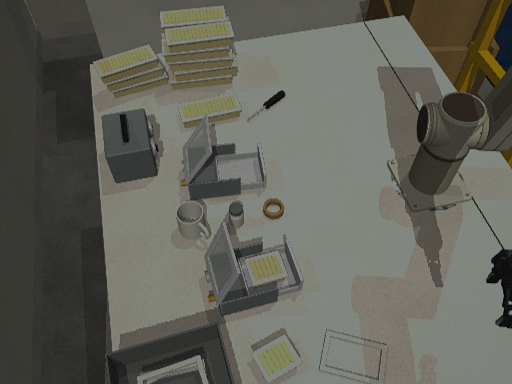

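View pics/top0.png

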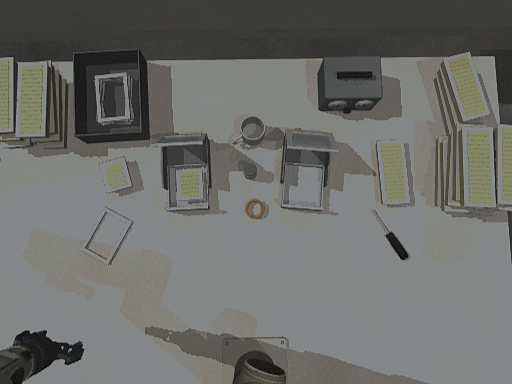

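The top picture shows the loaded box at about (187,170), left of the jar, with its tray front at row ~208. The empty box is at about (305,170). Both lids stand steeply open. Next I'll measure the loaded box from depth.

```bash
cat > h.py <<'E'
import numpy as np,cv2
from workcell import bot,vision
def cloud(n,d):
    m=vision.camera_model(n);R=cv2.Rodrigues(m['rvec'])[0];K=m['mtx']
    v,u=np.mgrid[0:384,0:512]
    uv=cv2.undistortPoints(np.stack([u,v],-1).reshape(-1,1,2).astype(float),K,None).reshape(384,512,2)
    P=np.dstack([uv,np.ones((384,512))])*d[...,None]
    W=(P-np.ravel(m['tvec']))@R
    W[d==0]=np.nan
    return W
E
python3 - <<'E'
from h import *
for n,s in (("top",6),("scene",6)):
    p=cv2.imread(f"pics/{n}0.png")
    W=cloud(n,np.load(f"pics/{n}0.npy"))
    np.save(f"pics/{n}W.npy",W)
    r=(slice(120,220),slice(150,350)) if n=="top" else (slice(215,320),slice(190,315))
    c=cv2.resize(p[r],None,fx=4 if n=="top" else 5.5,fy=4 if n=="top" else 5.5,interpolation=cv2.INTER_CUBIC)
    cv2.imwrite(f"pics/{n}_crop.png",np.clip(c*1.6,0,255))
W=np.load("pics/topW.npy")
for v in range(130,218,3):
    print(v,[f"{1000*W[v,u,0]:.0f},{1000*W[v,u,1]:.0f},{1000*W[v,u,2]:.0f}" for u in (164,170,178,187,196,204,208)])
E
```

```text
130 ['738,275,2', '738,256,2', '740,232,-7', '738,202,-2', '737,173,2', '737,148,-0', '737,135,-1']
133 ['729,276,-2', '728,256,2', '719,224,38', '727,201,5', '708,163,80', '704,138,92', '727,135,1']
136 ['695,255,100', '696,238,96', '693,213,106', '690,185,117', '689,158,121', '682,132,145', '717,135,0']
139 ['675,246,145', '674,228,151', '671,204,161', '670,178,164', '667,151,175', '669,130,164', '698,132,38']
142 ['652,233,208', '650,215,216', '651,195,213', '650,171,213', '650,147,213', '695,147,11', '688,131,44']
145 ['643,232,213', '643,216,211', '688,230,5', '687,201,8', '687,173,5', '687,148,5', '677,131,50']
148 ['671,266,45', '678,254,10', '678,229,8', '677,200,11', '676,172,13', '677,147,6', '667,130,54']
151 ['660,265,50', '668,254,9', '669,230,5', '666,200,15', '668,173,7', '667,147,9', '656,129,61']
154 ['651,265,48', '659,254,7', '659,229,8', '658,201,9', '658,172,8', '658,147,7', '647,129,62']
157 ['642,265,50', '649,254,11', '649,229,8', '649,201,7', '649,173,6', '648,147,9', '636,129,69']
160 ['632,264,53', '640,254,8', '640,229,7', '639,201,6', '639,173,7', '638,14
[... 1376 characters left out ...]
2,14', '507,228,10', '506,199,17', '506,172,14', 'nan,nan,nan', '503,132,37']
205 ['499,273,1', '497,252,16', '497,227,14', '497,199,15', '497,172,12', '492,141,72', '494,133,33']
208 ['489,272,4', '484,241,71', '484,218,70', '483,191,74', '483,165,68', '484,142,56', '485,132,41']
211 ['480,274,-2', '480,254,1', '479,229,2', '479,202,-1', '479,173,-1', '478,148,2', '478,137,-6']
214 ['471,273,0', '470,254,-0', '470,230,-2', '470,202,-1', '469,173,3', 'nan,nan,nan', '469,136,3']
217 ['461,273,2', '461,254,-0', '461,229,2', '460,202,-2', '460,174,-1', '460,149,-6', '459,136,4'][ WARN:0@0.639] global loadsave.cpp:1063 imwrite_ Unsupported depth image for selected encoder is fallbacked to CV_8U.
```

```bash
echo
```

```text
(no output)
```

View pics/top_crop.png

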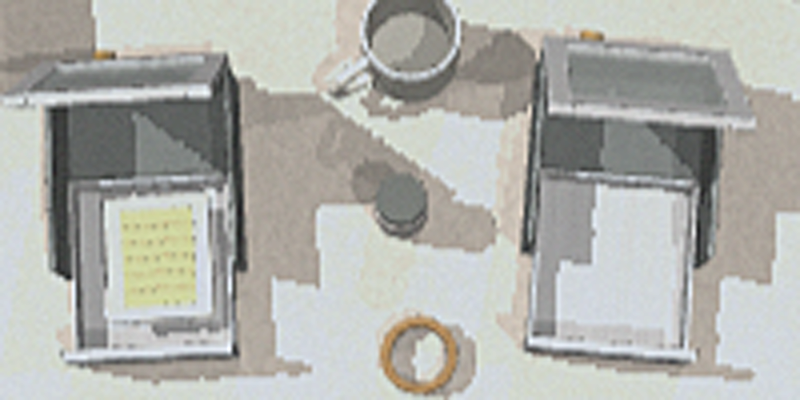

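View pics/scene_crop.png

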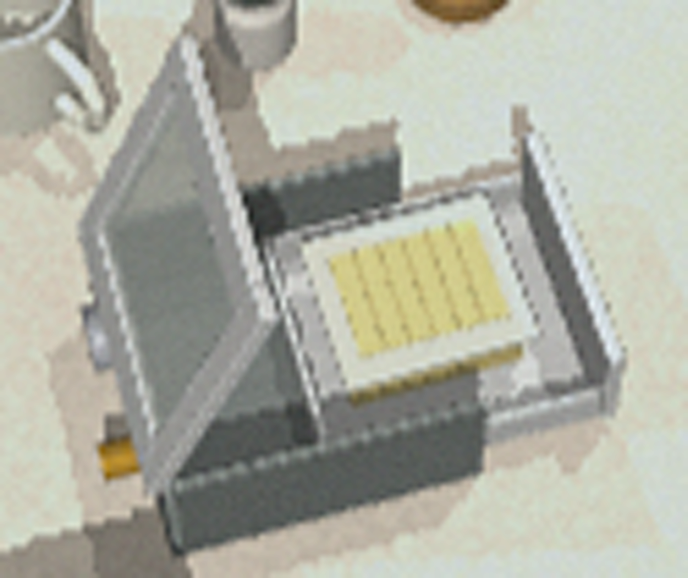

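Run:
```python
from h import *
for n in ("top","scene"):
    W=np.load(f"pics/{n}W.npy").reshape(-1,3)
    x,y,z=W.T
    k=(x>.47)&(x<.51)&(y>.11)&(y<.27)&(z>.058)&(z<.08)
    q=W[k]; f=np.polyfit(q[:,1],q[:,0],1); print(n,"panel top",k.sum(),q.min(0),q.max(0),f,"yaw",np.degrees(np.arctan(-f[0])))
    res=q[:,0]-np.polyval(f,q[:,1]);print(' res',np.percentile(res,[0,5,50,95,100]))
    for lo,hi in((.118,.14),(.25,.28)):
        k=(x>.55)&(x<.66)&(y>lo)&(y<hi)&(z>.065)&(z<.085); q=W[k]
        if k.sum()>5:
            f=np.polyfit(q[:,0],q[:,1],1); print("wall",k.sum(),q.min(0),q.max(0),f,"yaw",np.degrees(np.arctan(f[0])))
    k=(x>.6)&(x<.73)&(y>.11)&(y<.28)&(z>.1)&(z<.23); q=W[k]
    c=q.mean(0); u,s,vt=np.linalg.svd(q-c); nn=vt[2]*np.sign(-vt[2][0]); print("lid",k.sum(),c,s,nn,"ang",np.degrees(np.arctan2(-nn[0],nn[2])) ,'max z',q[np.argmax(q[:,2])],'minx',q[np.argmin(q[:,0])],q.min(0),q.max(0))
```

```text
top panel top 126 [0.48085467 0.13200346 0.05998908] [0.49187252 0.25354311 0.07563029] [-0.03651377  0.49259278] yaw 2.091155771972812
 res [-3.92128942e-03 -3.57830681e-03  2.69888850e-08  3.92707556e-03
  4.53747847e-03]
wall 67 [0.5542729  0.1255197  0.06723401] [0.65964318 0.13430653 0.080415  ] [0.04450173 0.10300468] yaw 2.5480799304574226
wall 81 [0.55252525 0.26040597 0.0651964 ] [0.65878475 0.26957341 0.08141848] [0.04091249 0.23980317] yaw 2.3428062353721697
lid 474 [0.66496049 0.19935964 0.17562159] [0.91654469 0.9056752  0.04236735] [-0.91996408 -0.03575417 -0.39036871] ang 112.99298762559928 max z [0.65062455 0.13213904 0.22198042] minx [0.64076401 0.26655884 0.21345227] [0.64076401 0.13021009 0.10008836] [0.69829478 0.27033972 0.22198042]
scene panel top 184 [0.47988007 0.13207305 0.05825303] [0.49363712 0.25767656 0.07714892] [-0.04380101  0.49649801] yaw 2.508009999267275
 res [-0.00595202 -0.00431917  0.0005435   0.00359195  0.0041585 ]
wall 99 [0.55433712 0.12522135 0.06512755] [0.63126446 0.13589288 0.08034126] [0.0549238  0.09871798] yaw 3.143743546295475
wall 151 [0.55002375 0.26159599 0.06515352] [0.65922414 0.27200588 0.08022738] [0.03832347 0.24349935] yaw 2.1946990797122616
lid 1444 [0.67043923 0.2054808  0.16537954] [1.60713571 1.48556022 0.06822553] [-0.92380159 -0.04132319 -0.38063501] ang 112.39318583981137 max z [0.64916868 0.14354725 0.22199635] minx [0.64139861 0.26536532 0.2123935 ] [0.64139861 0.12805213 0.10023278] [0.70177764 0.27291276 0.22199635]
```

Findings for the loaded box, in m:

| Item | Estimate |
|---|---|
| Yaw | about +2.4° |
| Centreline | y ≈ 0.197 + 0.042·(x − 0.6) |
| Panel outer face | x ≈ 0.482 |
| Box front | x ≈ 0.55 |
| Hinge | x ≈ 0.70 |
| Lid opening | about 67.5°, edge at z ≈ 0.217 |

I'll align the tool with the box first, then move to a point in front of the panel.

Call:
{"method": "drive_tool", "body": {"steps": [0,0,0,0,0,-6.7,1,0,0,0,0,0,-6.7,1,0,0,0,0,0,-6.7,1,-0.027,0.026,0,0,0,0,1,-0.027,0.026,0,0,0,0,1,-0.027,0.026,0,0,0,0,1,-0.027,0.026,0,0,0,0,1,-0.027,0.026,0,0,0,0,1]}}

```text
clock: 0.77
eef_pos: [0.2885, 0.3452, 0.3035]
tool_rot: [0.692, 0.722, -0.0, 0.0]
ft_force: [0.2, 0.1, -0.6]
grip_width: 0.0003
```

Call:
{"method": "drive_tool", "body": {"steps": [-0.027,0.026,0,0,0,0,1,-0.027,0.026,0,0,0,0,1,-0.027,0.026,0,0,0,0,1,-0.027,0.026,0,0,0,0,1,-0.027,0.026,0,0,0,0,1,-0.027,0.026,0,0,0,0,1,0,0,0,0,0,0,1,0,0,0,0,0,0,1]}}

```text
clock: 1.43
eef_pos: [0.4512, 0.1896, 0.3031]
tool_rot: [0.694, 0.72, -0.001, -0.0]
ft_force: [-0.6, 0.4, 0.4]
grip_width: -0.0002
```

```bash
cat > st.py <<'E'
from h import *
from scipy.spatial.transform import Rotation as Ro
o=bot.get_obs();R=Ro.from_quat(o['tool_rot']).as_matrix()
print(o['clock'],o['eef_pos'].round(4),'F',o['ft_force'].round(2),'w',round(o['grip_width'],4));print(R.round(3))
tip=o['eef_pos']+R[:,2]*bot.tip_reach;print('tip',tip.round(4),'centre y there',.197+.042*(tip[0]-.6))
E
python3 st.py
```

```text
1.4333 [0.4512 0.1896 0.3031] F [-0.63  0.41  0.38] w -0.0002
[[-0.037  0.999 -0.002]
 [ 0.999  0.037 -0.   ]
 [-0.    -0.002 -1.   ]]
tip [0.4511 0.1895 0.2305] centre y there 0.1907465350848653
```

Call:
{"method": "drive_tool", "body": {"steps": [0,-0.008,0.035,0,0,0,1,0,0,0.035,0,0,0,1,0,0,0.035,0,0,0,1,0,0,0.035,0,0,0,1,0,0,0.03,0,0,0,1,0,0,0.027,0,0,0,1,0,0,0,0,0,0,1,0,0,0,0,0,0,1]}}

```text
clock: 2.1
eef_pos: [0.4404, 0.1912, 0.1059]
tool_rot: [0.692, 0.722, -0.002, -0.001]
ft_force: [0.5, 0.2, 0.8]
grip_width: -0.0001
```

Call:
{"method": "drive_tool", "body": {"steps": [0,0.006,0,0,0,0,1,0,0.006,0,0,0,0,1,0,0.004,0,0,0,0,1,0,0.004,0,0,0,0,1,0,0.004,0,0,0,0,1,0,0.004,0,0,0,0,1,0,0.004,0,0,0,0,1,0,0.004,0,0,0,0,1]}}

```text
clock: 2.77
eef_pos: [0.4782, 0.1922, 0.1068]
tool_rot: [0.692, 0.721, -0.0, -0.0]
ft_force: [-1.9, -0.2, 1.8]
grip_width: 0.0
```

Call:
{"method": "drive_tool", "body": {"steps": [0,0.003,0,0,0,0,1,0,0.003,0,0,0,0,1,0,0.003,0,0,0,0,1,0,0.003,0,0,0,0,1,0,0.003,0,0,0,0,1,0,0.003,0,0,0,0,1,0,0.003,0,0,0,0,1,0,0.003,0,0,0,0,1]}}

```text
clock: 3.43
eef_pos: [0.5025, 0.1932, 0.1068]
tool_rot: [0.692, 0.721, -0.0, -0.0]
ft_force: [-1.7, 0.3, 0.4]
grip_width: 0.0001
```

Call:
{"method": "drive_tool", "body": {"steps": [0,0.003,0,0,0,0,1,0,0.003,0,0,0,0,1,0,0.003,0,0,0,0,1,0,0.002,0,0,0,0,1,0,0.002,0,0,0,0,1,0,0.002,0,0,0,0,1,0,0.002,0,0,0,0,1,0,0.002,0,0,0,0,1]}}

```text
clock: 4.1
eef_pos: [0.5214, 0.1941, 0.1069]
tool_rot: [0.692, 0.721, -0.0, -0.0]
ft_force: [-1.6, -0.5, -0.1]
grip_width: -0.0
```

Call:
{"method": "drive_tool", "body": {"steps": [0,0.002,0,0,0,0,1,0,0.002,0,0,0,0,1,0,0.0015,0,0,0,0,1,0,0.001,0,0,0,0,1,0,0.001,0,0,0,0,1,0,0.001,0,0,0,0,1,0,0.001,0,0,0,0,1,0,0.001,0,0,0,0,1]}}

```text
clock: 4.77
eef_pos: [0.5318, 0.1945, 0.1069]
tool_rot: [0.692, 0.721, -0.0, -0.0]
ft_force: [-1.2, -0.0, -0.2]
grip_width: -0.0002
```

Call:
{"method": "drive_tool", "body": {"steps": [0,0.001,0,0,0,0,1,0,0.001,0,0,0,0,1,0,0.001,0,0,0,0,1,0,0.001,0,0,0,0,1]}}

```text
clock: 5.1
eef_pos: [0.5358, 0.1947, 0.1069]
tool_rot: [0.692, 0.721, -0.0, -0.0]
ft_force: [-1.6, 0.3, -1.0]
grip_width: 0.0003
```

Call:
{"method": "drive_tool", "body": {"steps": [0,0.001,0,0,0,0,1,0,0.001,0,0,0,0,1,0,0.001,0,0,0,0,1]}}

```text
clock: 5.35
eef_pos: [0.5389, 0.1948, 0.1069]
tool_rot: [0.692, 0.721, 0.0, -0.0]
ft_force: [-1.5, 0.1, -0.7]
grip_width: 0.0001
```

Call:
{"method": "drive_tool", "body": {"steps": [0,0.001,0,0,0,0,1,0,0.001,0,0,0,0,1]}}

```text
clock: 5.52
eef_pos: [0.5395, 0.1948, 0.1069]
tool_rot: [0.692, 0.722, -0.001, -0.001]
ft_force: [-8.8, -0.8, 5.5]
grip_width: -0.0003
```

Call:
{"method": "drive_tool", "body": {"steps": [0,0.001,0,0,0,0,1,0,0.0005,0,0,0,0,1]}}

```text
clock: 5.68
eef_pos: [0.5397, 0.1948, 0.1069]
tool_rot: [0.692, 0.722, -0.002, -0.002]
ft_force: [-11.4, -1.1, 7.5]
grip_width: -0.0
```

The force jumped to about 11 N at the stop, so the tray is home. I'll back off, rise, and take a picture.

Call:
{"method": "drive_tool", "body": {"steps": [0,-0.005,0,0,0,0,1,0,-0.02,0,0,0,0,1,0,-0.015,0,0,0,0,1,0,0,-0.04,0,0,0,1,0,0,-0.04,0,0,0,1,0,0,-0.04,0,0,0,1,0,0,-0.04,0,0,0,1,0,0,-0.04,0,0,0,1]}}

```text
clock: 6.35
eef_pos: [0.5028, 0.1934, 0.3097]
tool_rot: [0.692, 0.721, 0.002, 0.001]
ft_force: [0.7, 0.6, 0.0]
grip_width: 0.0002
```

Call:
{"method": "drive_tool", "body": {"steps": [0,0,-0.03,0,0,0,1,0,0,0,0,0,0,1]}}

```text
clock: 6.52
eef_pos: [0.5054, 0.1944, 0.3456]
tool_rot: [0.692, 0.721, 0.008, 0.004]
ft_force: [1.1, -0.5, 0.3]
grip_width: 0.0001
```

```bash
python3 st.py
python3 - <<'E'
from h import *
for n in ("scene","top"):
    p,d=vision.camera(n); W=cloud(n,d).reshape(-1,3); x,y,z=W.T
    r=(slice(120,220),slice(150,350)) if n=="top" else (slice(205,325),slice(180,330))
    cv2.imwrite(f"pics/{n}1.png",np.clip(cv2.resize(p[r][:,:,::-1],None,fx=4,fy=4,interpolation=cv2.INTER_CUBIC)*1.6,0,255).astype(np.uint8))
    k=(x>.46)&(x<.58)&(y>.14)&(y<.245)&(z>.06)&(z<.08);q=W[k]
    if k.sum(): print(n,k.sum(),q.min(0),q.max(0))
    k=(x>.6)&(x<.73)&(y>.11)&(y<.28)&(z>.1)&(z<.225);q=W[k];print('lid',q.min(0),q.max(0))
E
```

```text
6.5167 [0.5054 0.1944 0.3456] F [ 1.15 -0.52  0.34] w 0.0001
[[-0.041  0.999  0.016]
 [ 0.999  0.041  0.006]
 [ 0.005  0.016 -1.   ]]
tip [0.5066 0.1949 0.273 ] centre y there 0.19307696294313662
scene 136 [0.5498216  0.14062555 0.06008217] [0.56136258 0.24347673 0.07694833]
lid [0.64151474 0.1287667  0.1001928 ] [0.7019765  0.27365845 0.22025601]
top 45 [0.55105812 0.14077133 0.06425449] [0.55830404 0.20599379 0.07505503]
lid [0.64241462 0.12988798 0.10012519] [0.69903838 0.26965039 0.22104899]
```

View pics/scene1.png

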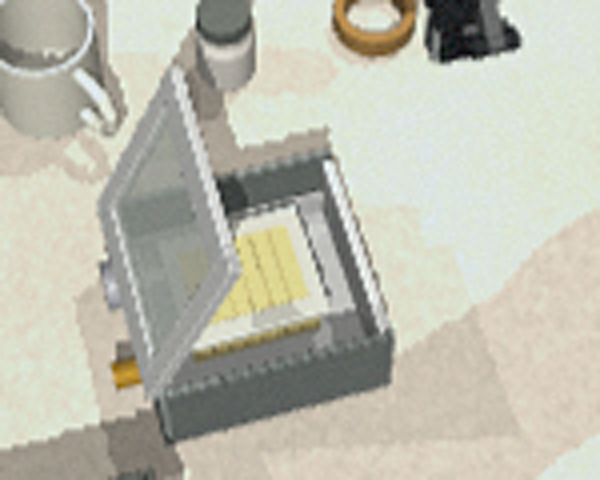

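The tray is flush: its panel front is at x ≈ 0.550 and the lid is unchanged. Next I'll pass over the lid edge and come down behind it.

Call:
{"method": "drive_tool", "body": {"steps": [0,0.03,0,0,0,0,1,0,0.03,0,0,0,0,1,0,0.03,0,0,0,0,1,0,0.03,0,0,0,0,1,0,0.03,0,0,0,0,1,0,0.025,0,0,0,0,1,0,0,0,0,0,0,1,0,0,0,0,0,0,1]}}

```text
clock: 7.28
eef_pos: [0.678, 0.2002, 0.3316]
tool_rot: [0.693, 0.721, -0.003, -0.002]
ft_force: [-0.5, 0.9, -0.1]
grip_width: 0.0001
```

```bash
python3 st.py
```

```text
7.2833 [0.678  0.2002 0.3316] F [-0.46  0.94 -0.1 ] w 0.0001
[[-0.04   0.999 -0.006]
 [ 0.999  0.04  -0.002]
 [-0.002 -0.006 -1.   ]]
tip [0.6776 0.2001 0.259 ] centre y there 0.20025842813059794
```

Call:
{"method": "drive_tool", "body": {"steps": [0,0.002,0.02,0,0,0,1,0,0,0.02,0,0,0,1,0,0,0.019,0,0,0,1,0,0,0,0,0,0,1,0,0,0,0,0,0,1]}}

```text
clock: 7.7
eef_pos: [0.6774, 0.2005, 0.277]
tool_rot: [0.692, 0.722, -0.002, -0.001]
ft_force: [-0.4, -0.4, -0.3]
grip_width: 0.0
```

```bash
python3 st.py
python3 - <<'E'
from h import *
p,d=vision.camera("scene"); r=(slice(175,325),slice(180,330))
cv2.imwrite("pics/scene2.png",np.clip(cv2.resize(p[r][:,:,::-1],None,fx=4,fy=4,interpolation=cv2.INTER_CUBIC)*1.6,0,255).astype(np.uint8))
# path of the finger's robot-side lower corner at s from hinge, in (tool y, tool z) coordinates
s=.136;H=np.array([.700,.075])
prev=None
for t in np.radians([67.5,60,52.5,45,37.5,30,22.5,15,7.5,0]):
    P=H+s*np.array([-np.cos(t),np.sin(t)])+.008*np.array([np.sin(t),np.cos(t)])
    print(np.degrees(t).round(1),'corner',P.round(4),'tcp x',(P[0]+.011).round(4),'tcp z',(P[1]+.0726).round(4),'d',None if prev is None else (P-prev).round(4));prev=P
E
```

```text
7.7 [0.6774 0.2005 0.277 ] F [-0.36 -0.43 -0.35] w 0.0
[[-0.042  0.999 -0.004]
 [ 0.999  0.042 -0.001]
 [-0.001 -0.004 -1.   ]]
tip [0.6771 0.2004 0.2044] centre y there 0.20023973562853314
67.5 corner [0.6553 0.2037] tcp x 0.6663 tcp z 0.2763 d None
60.0 corner [0.6389 0.1968] tcp x 0.6499 tcp z 0.2694 d [-0.0164 -0.0069]
52.5 corner [0.6236 0.1878] tcp x 0.6346 tcp z 0.2604 d [-0.0154 -0.009 ]
45.0 corner [0.6095 0.1768] tcp x 0.6205 tcp z 0.2494 d [-0.0141 -0.0109]
37.5 corner [0.597  0.1641] tcp x 0.608 tcp z 0.2367 d [-0.0125 -0.0127]
30.0 corner [0.5862 0.1499] tcp x 0.5972 tcp z 0.2225 d [-0.0108 -0.0142]
22.5 corner [0.5774 0.1344] tcp x 0.5884 tcp z 0.207 d [-0.0088 -0.0155]
15.0 corner [0.5707 0.1179] tcp x 0.5817 tcp z 0.1905 d [-0.0067 -0.0165]
7.5 corner [0.5662 0.1007] tcp x 0.5772 tcp z 0.1733 d [-0.0045 -0.0172]
0.0 corner [0.564 0.083] tcp x 0.575 tcp z 0.1556 d [-0.0022 -0.0177]
```

View pics/scene2.png

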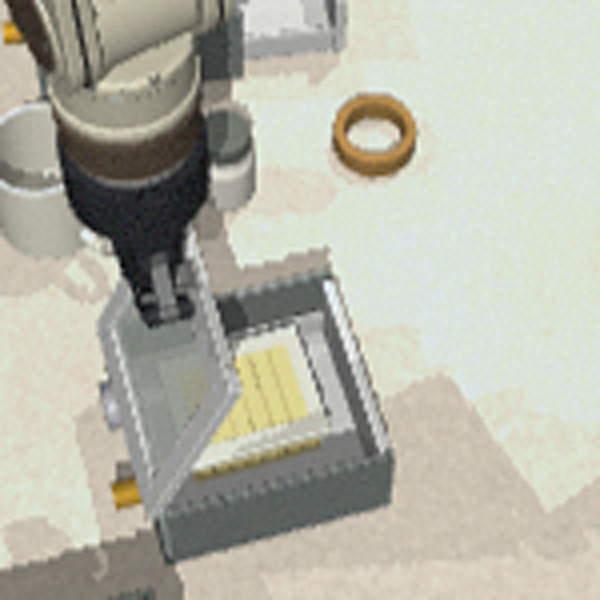

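The fingertips at about (165,310) in the crop are behind the lid's outer face, near its free edge. I'll push along the lid's arc.

Call:
{"method": "drive_tool", "body": {"steps": [0,-0.004,0,0,0,0,1,0,-0.004,0,0,0,0,1,0,-0.003,0,0,0,0,1,0,-0.004,0.0015,0,0,0,1,0,-0.004,0.0017,0,0,0,1,0,-0.004,0.0018,0,0,0,1,0,-0.004,0.002,0,0,0,1]}}

```text
clock: 8.33
eef_pos: [0.6522, 0.1996, 0.2717]
tool_rot: [0.692, 0.721, 0.001, 0.001]
ft_force: [0.9, -0.3, 1.9]
grip_width: -0.0002
```

Call:
{"method": "drive_tool", "body": {"steps": [0,-0.004,0.002,0,0,0,1,0,-0.004,0.0022,0,0,0,1,0,-0.0038,0.0023,0,0,0,1,0,-0.0038,0.0025,0,0,0,1]}}

```text
clock: 8.67
eef_pos: [0.6361, 0.1988, 0.2617]
tool_rot: [0.692, 0.721, -0.0, -0.0]
ft_force: [1.2, -0.3, 1.7]
grip_width: 0.0002
```

```bash
python3 st.py
```

```text
8.6667 [0.6361 0.1988 0.2617] F [ 1.2  -0.29  1.65] w 0.0002
[[-0.041  0.999 -0.   ]
 [ 0.999  0.041 -0.   ]
 [-0.    -0.    -1.   ]]
tip [0.6361 0.1988 0.1891] centre y there 0.19851637301481134
```

Call:
{"method": "drive_tool", "body": {"steps": [0,-0.0038,0.0028,0,0,0,1,0,-0.0036,0.0028,0,0,0,1,0,-0.0036,0.0029,0,0,0,1,0,-0.0035,0.003,0,0,0,1,0,-0.0033,0.003,0,0,0,1,0,-0.0032,0.0032,0,0,0,1,0,-0.0031,0.0033,0,0,0,1,0,-0.003,0.0034,0,0,0,1]}}

```text
clock: 9.33
eef_pos: [0.6091, 0.1976, 0.2371]
tool_rot: [0.692, 0.721, -0.0, -0.0]
ft_force: [-1.0, 0.7, 2.5]
grip_width: -0.0
```

Call:
{"method": "drive_tool", "body": {"steps": [0,-0.0029,0.0035,0,0,0,1,0,-0.0028,0.0035,0,0,0,1,0,-0.0026,0.0036,0,0,0,1,0,-0.0025,0.0036,0,0,0,1,0,-0.0024,0.0038,0,0,0,1,0,-0.0022,0.0039,0,0,0,1,0,-0.0021,0.0039,0,0,0,1,0,-0.002,0.0039,0,0,0,1]}}

```text
clock: 10.0
eef_pos: [0.5897, 0.1969, 0.2073]
tool_rot: [0.692, 0.721, -0.0, -0.0]
ft_force: [-0.4, -1.1, 2.0]
grip_width: 0.0001
```

```bash
python3 st.py
```

```text
10.0 [0.5897 0.1969 0.2073] F [-0.41 -1.13  1.95] w 0.0001
[[-0.041  0.999 -0.   ]
 [ 0.999  0.041 -0.   ]
 [-0.    -0.    -1.   ]]
tip [0.5897 0.1969 0.1347] centre y there 0.19656679361250035
```

Call:
{"method": "drive_tool", "body": {"steps": [0,-0.0018,0.004,0,0,0,1,0,-0.0017,0.0041,0,0,0,1,0,-0.0016,0.0041,0,0,0,1,0,-0.0015,0.0042,0,0,0,1,0,-0.0013,0.004,0,0,0,1,0,-0.0012,0.004,0,0,0,1,0,-0.001,0.004,0,0,0,1,0,-0.001,0.004,0,0,0,1]}}

```text
clock: 10.67
eef_pos: [0.5788, 0.1964, 0.1749]
tool_rot: [0.692, 0.721, -0.0, -0.0]
ft_force: [-1.8, -0.4, 1.6]
grip_width: 0.0002
```

Call:
{"method": "drive_tool", "body": {"steps": [0,-0.001,0.003,0,0,0,1,0,-0.0005,0.003,0,0,0,1,0,-0.0005,0.002,0,0,0,1,0,0,0.002,0,0,0,1]}}

```text
clock: 11.0
eef_pos: [0.577, 0.1964, 0.1652]
tool_rot: [0.692, 0.721, 0.0, 0.0]
ft_force: [0.3, 0.5, 1.7]
grip_width: 0.0002
```

Expected closed height is TCP z ≈ 0.156, so I'll go slower from here.

Call:
{"method": "drive_tool", "body": {"steps": [0,0,0.0015,0,0,0,1,0,0,0.0015,0,0,0,1,0,0,0.0015,0,0,0,1,0,0,0.001,0,0,0,1]}}

```text
clock: 11.33
eef_pos: [0.5766, 0.1964, 0.1596]
tool_rot: [0.692, 0.721, -0.0, -0.0]
ft_force: [-1.4, -0.6, 2.1]
grip_width: -0.0002
```

Call:
{"method": "drive_tool", "body": {"steps": [0,0,0.001,0,0,0,1,0,0,0.001,0,0,0,1]}}

```text
clock: 11.5
eef_pos: [0.5768, 0.1964, 0.1578]
tool_rot: [0.692, 0.721, -0.0, -0.0]
ft_force: [-1.0, -0.2, 2.5]
grip_width: 0.0002
```

Call:
{"method": "drive_tool", "body": {"steps": [0,0,0.001,0,0,0,1,0,0,0.0005,0,0,0,1]}}

```text
clock: 11.67
eef_pos: [0.5769, 0.1963, 0.1562]
tool_rot: [0.692, 0.721, -0.0, -0.0]
ft_force: [-1.4, -0.0, 1.2]
grip_width: -0.0
```

Call:
{"method": "drive_tool", "body": {"steps": [0,0,0.0007,0,0,0,1,0,0,0.0005,0,0,0,1]}}

```text
clock: 11.83
eef_pos: [0.5769, 0.1964, 0.1556]
tool_rot: [0.692, 0.721, 0.0, 0.0]
ft_force: [-3.2, -0.5, 6.4]
grip_width: 0.0001
```

Call:
{"method": "drive_tool", "body": {"steps": [0,0,0.0005,0,0,0,1,0,0,0,0,0,0,1]}}

```text
clock: 12.0
eef_pos: [0.5769, 0.1963, 0.1556]
tool_rot: [0.692, 0.721, 0.0, 0.0]
ft_force: [-2.4, 0.1, 7.2]
grip_width: 0.0001
```

The lid is on its stop at 7 N with no further motion. One small extra press, then I'll rise straight up and look.

Call:
{"method": "drive_tool", "body": {"steps": [0,0,0.0006,0,0,0,1,0,0,0,0,0,0,1]}}

```text
clock: 12.17
eef_pos: [0.5769, 0.1964, 0.1557]
tool_rot: [0.692, 0.721, 0.0, 0.0]
ft_force: [-3.7, -1.3, 9.4]
grip_width: 0.0
```

Call:
{"method": "drive_tool", "body": {"steps": [0,0,-0.003,0,0,0,1,0,0,-0.02,0,0,0,1,0,0,-0.04,0,0,0,1,0,-0.01,-0.035,0,0,0,1,0,-0.03,-0.02,0,0,0,1,0,-0.035,-0.01,0,0,0,1,0,-0.035,0,0,0,0,1,0,-0.035,0,0,0,0,1]}}

```text
clock: 12.83
eef_pos: [0.4316, 0.1904, 0.283]
tool_rot: [0.693, 0.721, 0.001, 0.001]
ft_force: [-0.2, 1.0, -0.1]
grip_width: 0.0002
```

Call:
{"method": "drive_tool", "body": {"steps": [0,-0.035,0,0,0,0,1,0,-0.035,0,0,0,0,1,0,0,0,0,0,0,1,0,0,0,0,0,0,1]}}

```text
clock: 13.17
eef_pos: [0.361, 0.1874, 0.2824]
tool_rot: [0.692, 0.722, 0.0, 0.0]
ft_force: [0.4, 0.6, -0.7]
grip_width: 0.0002
```

```bash
python3 st.py
python3 - <<'E'
from h import *
for n in ("scene","top"):
    p,d=vision.camera(n); W=cloud(n,d).reshape(-1,3); x,y,z=W.T
    cv2.imwrite(f"pics/{n}3.png",np.clip(p[:,:,::-1]*1.5,0,255).astype(np.uint8))
    k=(x>.53)&(x<.71)&(y>.12)&(y<.28)&(z>.065)&(z<.11);q=W[k]
    A=np.c_[q[:,:2],np.ones(len(q))];f=np.linalg.lstsq(A,q[:,2],rcond=None)[0]
    print(n,k.sum(),'z',np.percentile(q[:,2],[2,50,98]).round(4),'slope deg',np.degrees(f[:2]),'xrange',q[:,0].min(),q[:,0].max())
    k=(x>.45)&(x<.545)&(y>.13)&(y<.26)&(z>.02)&(z<.09);print('in front',k.sum())
E
```

```text
13.1667 [0.361  0.1874 0.2824] F [ 0.36  0.63 -0.68] w 0.0002
[[-0.042  0.999  0.001]
 [ 0.999  0.042  0.   ]
 [ 0.     0.001 -1.   ]]
tip [0.3611 0.1875 0.2098] centre y there 0.1869652616596168
scene 3235 z [0.0719 0.0821 0.087 ] slope deg [-0.0043275  -0.87146283] xrange 0.5487225843194025 0.7088818021325756
in front 0
top 2435 z [0.073  0.0815 0.0875] slope deg [0.24222289 0.12022261] xrange 0.5471975069896657 0.704512665725442
in front 0
```

View pics/scene3.png

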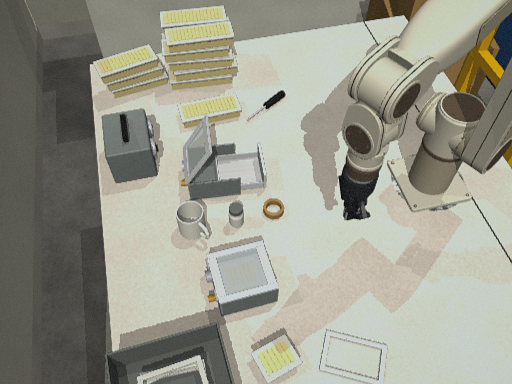

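View pics/top3.png

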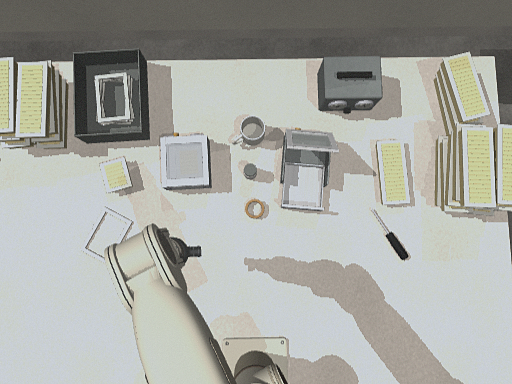

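The loaded box is shut flat at (185,160) in the top view, with its tray flush. The empty box at (305,170), the jar, tape, mug and the rest are where they were.

```bash
python3 -c "
from workcell import job_done
print(job_done())"
```

```text
the job is handed in; nothing more can be done
None
```

I pushed the loaded left box's tray fully home, then pushed its lid down until it was shut flat. I used only the closed fingertips and handed the job in at about 13 s.

- **Tray:** the push took under 2 N along the way and rose to about 11 N along the push (13–14 N in all) at the hard stop, slightly above the 5 to 10 N given as ample. Afterwards the panel's front face measured x ≈ 0.550, flush with the box front, and nothing showed in front of the box.
- **Lid:** it took about 2 N along its arc and stopped rigidly at about 9 N. The fingertips were then at z = 0.083, as expected for a shut lid.
- **Lid flatness:** the depth pictures put the lid's top at z ≈ 0.082. The top camera gave tilts of 0.1–0.2°. The scene camera gave 0° along the box and 0.9° across it. The lid cannot tilt across its hinge, so I take that 0.9° as depth noise.
- **Everything else:** by eye in the final pictures, the empty box's tray and lid and the other items looked unmoved. The arm ended clear of everything. I saw no sign of touching the filter, but with the lid shut I did not measure where it lies.

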